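# Knife-edge balance check of a welded blower wheel

### The job

Lift the front wheel out of the rack lane nearest the balancing stand (the one behind it rolls forward) and lay it gently with its shaft across the two knife edges. Let go so that it lies free, then with a fingertip push one of its blades slowly to roll the wheel about an eighth of a turn, let go again and watch until it comes to rest: if it stays where you left it, lay it in the V cradle; if it swings back to its heavy side, put it in the scrap tub. Leave the other front wheel and the things lying on the table alone.

Things in the scene. Friction and masses are not known exactly. Their poses are not given: they have to be found in the camera images.
- wheel_k: Welded steel blower wheel, about 0.75 kg. Two side discs, 120 mm diameter, 48 mm over their flat outer faces, 40 mm clear between; four radial blades between them, 4 mm thick, 90 degrees apart, 19 to 57 mm from the axis; rim open between the discs. Shaft 20 mm diameter, 170 mm long, along its y. Origin: centre, on the axis. Blades lie along +x, -x, +z, -z. It starts with a blade upright.
- wheel_m: Looks just like wheel_k. wheel_k and wheel_m are the two front wheels of the rack; either may be in either lane. One of the two is out of balance (mass centre about 5 mm off the axis), the other is true; looks do not tell. The heavy one starts heavy side down, so at first it too lies still on the knife edges.
- wheel_p: Same kind of wheel. It stands behind the front wheel in the lane nearest the stand, touching it, and rolls forward by itself to the lane's stop when that wheel is lifted out. It stays in the lane.
- near_lane_front (a point): Centre of a wheel standing against the front stop of the lane nearest the balancing stand (the rack's -y lane), 115 mm above the table.
- flow_rack: Sheet-steel gravity rack on yellow legs, fixed. Two lanes slope 7 degrees down towards the robot, centred at its y = -95 and +95 mm; side walls 24 mm, front stop 66 mm high. Wheels stand on their discs, shafts along its y. Origin: on the table under the midpoint of the two front wheels; x points up the lanes.
- stand: Grey balancing stand, fixed, base 240 x 170 mm. Two level knife edges, 4 mm wide, 200 mm long along its x, at its y = -60 and +60 mm, tops 95 mm above the table; end pins at x = -103 and +103 mm stand 10 mm higher. A wheel lies with its shaft across both, along the stand's y, discs hanging between. Origin: on the table under the middle.
- test_centre (a point): Centre of a wheel lying on the middle of the knife edges, 105 mm above the table. A wheel rolls on its shaft with very little resistance, 10 mm of travel a radian. Rolled round slowly by a finger on a blade, a true wheel stays about where it is left; a heavy-sided one swings back and rocks for some 2 to 3 s, ending heavy side down again.
- cradle: Cradle for good wheels, fixed: dark base 120 x 160 mm, two steel uprights at its y = -62 and +62 mm, each with a 90 degree V notch open upwards, mouth 56 mm wide along x, tips 105 mm above the table. Seated, a wheel has its shaft along the cradle's y in both notches. Origin: on the table under the middle. Cradle and tub may change places.
- cradle_seat (a point): Centre of a wheel seated in the cradle, 90 mm above the table.
- tub: Green sheet-metal scrap tub, fixed, open on top, 200 mm (its x) x 230 mm (its y) x 90 mm high, walls and floor 4 mm. A wheel stands in it on its discs, shaft along its y, centre 64 mm above the table. Origin: on the table under its middle.
- hammer: Hammer, 260 mm, wooden handle, lying on the table; a bystander.
- wire_brush: Brush with wooden handle, 200 mm, lying on the table; a bystander.
- pipe_tall: Dark pipe offcut, 60 mm in diameter, 120 mm high, standing; a bystander.
- pipe_short: Dark pipe offcut, 76 mm in diameter, 70 mm high, standing; a bystander.
- weld_square: Aluminium welding square, 110 x 110 mm, 14 mm thick, lying; a bystander.
- flange: Dark pipe flange, 90 mm in diameter, with a 48 mm neck, 57 mm high, standing; a bystander.
Not all that is in view belongs to the job. Leave any green or orange look-alike of the wheel_m alone.

How it is judged:
By the outcome, as a careful person would: the job done as asked, in the order asked, and still so for the second after the job is handed in, with the robot touching nothing.
It also fails if it takes over 72 s, if anything falls off the work surface, if the arm or the gripper's body presses on something with over 40 N, if the wrist force passes 120 N, or if a joint passes its speed limit or range.

### The arm

A 6-joint arm with a two-finger parallel gripper is mounted at the origin on the work surface. World frame = base frame: x ahead of the robot, y to its left, z up, the work surface at z = 0. Lengths are in m, angles in rad, forces in N, time in s.
With the tool pointing down it reaches from about 0.325 to 0.9 m from the base axis. Payload 3.5 kg.
Tool frame: the origin (TCP) lies on the mounting face of the last link; the fingertips stand 173 mm ahead of it and the grasp point (between the pads) lies 155 mm ahead of it; z points along the fingers, y is the line along which they close (so a half turn about z gives the same grasp; the last joint's range is limited). The gripper opens to 85 mm and grips with 20 to 120 N. Pads are 22 mm wide; open, the fingers measure 114 mm over their backs; the gripper's body (76 mm by 85 mm) begins 54 mm behind the grasp point. The pads swing forward as they close: fully open they stand 13 mm farther back than shut.
Start: joints at [1.136, 0.276, -0.026, 1.268, 0, 1.467], TCP at [0.204, 0.591, 0.405] pointing down, gripper open.
Joint ranges: [-3.12, 3.12], [-0.85, 1.88], [-1.08, 1.24], [-1.95, 2.15], [-1.57, 1.53], [-3.14, 3.14]. Speed limits (rad/s): [2.57, 2.57, 3.14, 3.14, 3.14, 3.14].

### API

Orientations are given as a 3x3 rotation matrix whose columns are the frame's x, y, z axes.
In Python, from station import sensors, capture, ctrl gives the robot as it stands. The module is installed in compiled form; this text tells all that it offers.
- The arm moves only by the tool carry_out, never from a script. Its argument "deltas" is text: rows parted by semicolons, each of 4 numbers parted by spaces: the shift along the tool's x, y, z in units of 250 mm (1.0 is 250 mm), then the turn about the tool's z in units of 360 degrees (1.0 is 360 degrees). In form: x y z turn; .... A call has 1 to 10 rows; each row is the pose to reach, as a shift and turn from the pose commanded when the call began, along the tool's axes at that moment, turning the shorter way round; what a row does not reach only later rows make up. A row lasts 1/8 s, in which the tool goes at most 62.5 mm and 10.7 degrees, less where a joint would pass 70% of its speed; a pose out of reach is approached as far as the arm can. A call with a number of a shift or a turn outside -1 to 1 is refused whole. A call with a gripper value outside its range is refused whole. "gripper" is the gripper command: -1 is fully open, 1 is shut, values between are in proportion, set as the call begins (left out, the last holds). The fingers move at their own pace and stop on an object; the grip force is fixed at half the most. Time passes only in rows, so rows that repeat a pose let the fingers close. It gives the time, the measured TCP pose, the force, the opening and the grip force at its end, in the units of the state.
- sensors.get_state(): the state, without advancing time (a new reading comes with each control period).
- capture(name): name is "side" or "top" or "wrist"; returns a dict with "image" (400x640x3 uint8, red, green, blue), "range_z" (400x640 float32, m along the optical axis (not along the pixel's ray), 0 where there is no reading), "intrinsics" (3x3 intrinsics, pixels), "camera_from_world" (4x4, takes a point from world to camera coordinates). Camera axes: x right, y up, looking along -z (the intrinsics and any distortion apply to the point x, -y, -z); pixel columns grow to the right and rows downward; lengths in m; the calibration is good to about 2 mm. A picture is of the moment at which its call begins.
- ctrl.close_job(): hands the job in; it is judged then, once.
The state is a dict: "time": time; "joints": joint angles; "qvel": joint speeds; "tau": joint torques, N m; "position": TCP position; "tcp_rot": TCP orientation; "ft_force": force on the tool from outside, world axes, zero at the start; "moment": the same for the moment, N m; "grip_width": finger opening in m; "gripper_force": force on a finger pad.
Only numpy, scipy, OpenCV 4.12 (cv2) and the standard library are available. Lean on these libraries where they do the work, as an engineer would, in place of code of your own. Each camera call takes 0.05 s, during which the arm holds its last target. There are 200 camera calls.

## Working session

There is one attempt and no reset: what is moved stays moved. The work goes in short steps, Python scripts to look and compute and a tool call to move; the robot and the scene stay as the last step left them, time stands still between calls to the robot, and variables do not carry over. Pictures are saved under pics/ and viewed, at most 10 in all, crops included, and the job is handed in when it is done.

Besides the shell and the picture viewer there is one more tool, called after "Request:" in YAML: its name, and indented under it one key for each argument. carry_out: Moves the arm, as the interface text tells. Shifts and turns lie within -1 to 1; 1 stands for 250 mm of shift or 360 degrees of turn. Its arguments: {"type":"object","properties":{"deltas":{"type":"string"},"gripper":{"type":"number"}},"required":["deltas"]}

```bash
mkdir -p pics
cat > h.py <<'E'
import numpy as np, cv2
from station import sensors, capture, ctrl
def cap(n,f=None):
    d=capture(n)
    if f: cv2.imwrite('pics/'+f,cv2.cvtColor(d['image'],cv2.COLOR_RGB2BGR))
    np.savez('/tmp/%s.npz'%n,**d); return d
def world(d):
    K=d['intrinsics'];z=d['range_z'];h,w=z.shape
    u,v=np.meshgrid(np.arange(w),np.arange(h))
    P=np.stack([(u-K[0,2])/K[0,0]*z,-(v-K[1,2])/K[1,1]*z,-z,np.ones_like(z)],-1)
    return (P@np.linalg.inv(d['camera_from_world']).T)[...,:3]
def st():
    s=sensors.get_state(); print(s['time'],np.round(s['position'],4),np.round(s['joints'],3),s['grip_width'],s['gripper_force'],np.round(s['ft_force'],1)); return s
E
python3 - <<'E'
from h import *
s=st(); print(s['tcp_rot'])
for n in ['top','side']:
    d=cap(n,n+'0.png'); print(d['intrinsics'],np.linalg.inv(d['camera_from_world']).round(3))
E
```

```text
0.0 [0.2034 0.5905 0.4035] [ 1.136  0.277 -0.028  1.268 -0.     1.467] 0.08548240894625553 0.0 [-0.1 -0.7 -0.4]
[[-9.45457752e-01  3.25743417e-01 -9.30617535e-04]
 [ 3.25744673e-01  9.45455598e-01 -2.02975035e-03]
 [ 2.18679743e-04 -2.22218691e-03 -9.99997507e-01]]
[[397.53463712   0.         322.57042853]
 [  0.         397.53463712 196.0721906 ]
 [  0.           0.           1.        ]] [[ 0.024  0.998 -0.056  0.438]
 [-1.     0.024  0.009  0.17 ]
 [ 0.01   0.056  0.998  1.61 ]
 [ 0.     0.     0.     1.   ]]
[[366.01543924   0.         315.36785532]
 [  0.         366.01543924 202.33667841]
 [  0.           0.           1.        ]] [[ 0.905  0.323 -0.275  0.133]
 [-0.424  0.689 -0.588 -0.646]
 [-0.     0.649  0.761  1.157]
 [ 0.     0.     0.     1.   ]]
```

View pics/top0.png

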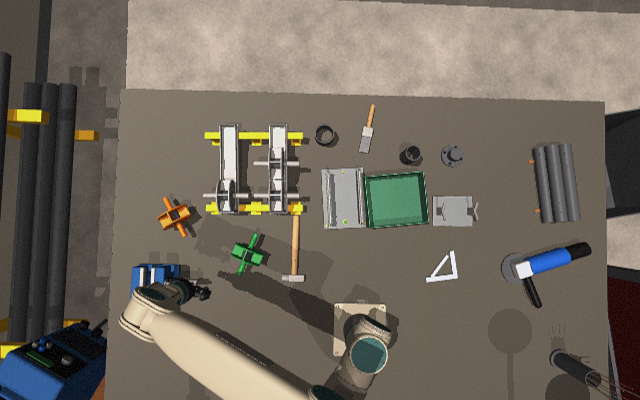

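View pics/side0.png

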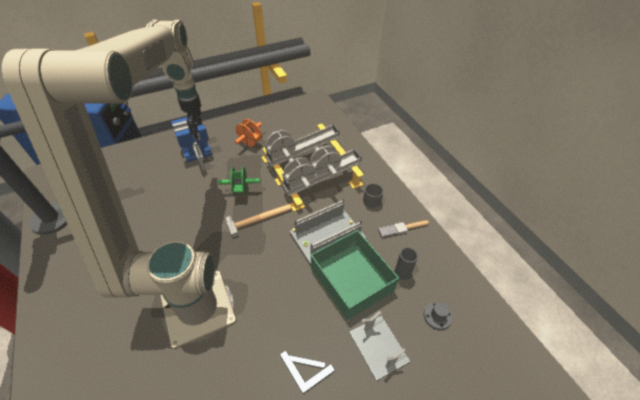

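Top view: near-lane front wheel at about (279,197), wheel_p behind it at (279,162), other front wheel (227,193). The stand is at (344,198), the tub at (397,200) and the cradle at (455,210). Look-alikes: orange (174,215), green (247,253). Now one close crop and depth measurements.

```bash
cat > m.py <<'E'
from h import *
d=dict(np.load('/tmp/top.npz')); W=world(d)
im=cv2.cvtColor(d['image'],cv2.COLOR_RGB2BGR)
c=im[115:240,195:490]; cv2.imwrite('pics/crop1.png',cv2.resize(c,None,fx=2.7,fy=2.7,interpolation=cv2.INTER_CUBIC))
def reg(name,u0,u1,v0,v1,z0,z1):
    p=W[v0:v1,u0:u1].reshape(-1,3); p=p[(p[:,2]>z0)&(p[:,2]<z1)]
    if len(p)<4: print(name,'few',len(p));return
    r=cv2.minAreaRect((p[:,:2]*1000).astype(np.float32))
    print(name,len(p),'mean',p.mean(0).round(4),'lo',p.min(0).round(3),'hi',p.max(0).round(3),'rect',np.round(r[0],1),np.round(r[1],1),round(r[2],1))
reg('near front',255,305,180,215,.13,.2)
reg('near wheel p',255,305,145,178,.13,.21)
reg('far front',205,250,175,212,.13,.2)
reg('near all',255,305,120,220,.1,.25)
reg('stand edges',318,366,160,235,.085,.12)
reg('stand base',318,366,160,235,.005,.03)
reg('tub',360,432,165,235,.08,.1)
reg('cradle base',430,485,185,235,.004,.03)
reg('cradle up',430,485,185,235,.06,.12)
reg('pipe tall',398,424,140,168,.1,.14)
reg('hammer',280,310,210,285,.01,.06)
E
python3 m.py
```

```text
near front 192 mean [0.5167 0.3307 0.1509] lo [0.464 0.285 0.13 ] hi [0.572 0.356 0.18 ] rect [518.3 320.3] [107.6  70.5] 1.4
near wheel p 519 mean [0.6385 0.3331 0.1479] lo [0.584 0.251 0.13 ] hi [0.696 0.411 0.195] rect [636.5 331.7] [130.  114.7] 51.3
far front 263 mean [0.5138 0.5201 0.1503] lo [0.459 0.456 0.13 ] hi [0.572 0.568 0.181] rect [514.7 519.3] [116.4 101.1] 35.8
near all 1339 mean [0.586  0.3323 0.1349] lo [0.453 0.246 0.1  ] hi [0.792 0.413 0.195] rect [622.8 330.5] [338.3 165.1] 1.3
stand edges 269 mean [0.5222 0.0686 0.0916] lo [ 0.413 -0.006  0.085] hi [0.629 0.145 0.106] rect [520.3  64.2] [209.6 150.4] 4.4
stand base 2103 mean [0.519  0.0766 0.0196] lo [ 0.375 -0.017  0.005] hi [0.677 0.178 0.03 ] rect [526.6  78.6] [299.7 190.9] 1.3
tub 405 mean [ 0.5157 -0.0909  0.0889] lo [ 0.405 -0.25   0.08 ] hi [0.629 0.015 0.099] rect [ 520. -117.] [224.1 261.2] 1.8
cradle base 1183 mean [ 0.4823 -0.3759  0.0087] lo [ 0.385 -0.5    0.004] hi [ 0.588 -0.278  0.026] rect [ 486.9 -389.8] [198.7 223.7] 1.3
cradle up 113 mean [ 0.4787 -0.3679  0.0864] lo [ 0.446 -0.436  0.06 ] hi [ 0.51  -0.302  0.107] rect [ 478.1 -368.5] [ 60.9 134.9] 1.3
pipe tall 87 mean [ 0.6942 -0.1812  0.1161] lo [ 0.663 -0.209  0.1  ] hi [ 0.723 -0.152  0.132] rect [ 693.6 -180.9] [56.4 58.3] 48.6
hammer 550 mean [0.3078 0.2636 0.0251] lo [0.188 0.225 0.01 ] hi [0.469 0.316 0.055] rect [327.5 270.8] [280.6  83.9] 1.8
```

View pics/crop1.png

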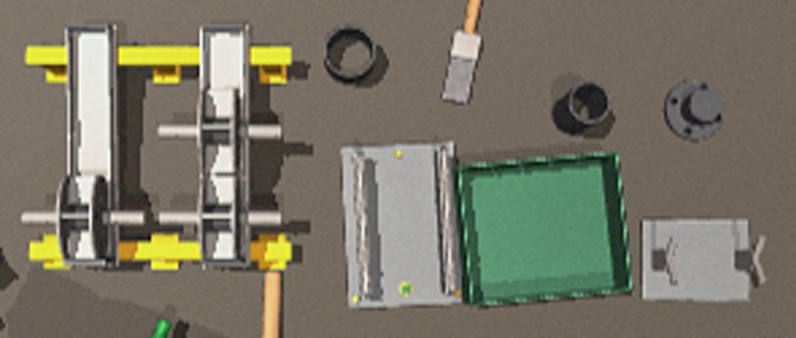

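The crop shows the near-lane front wheel with its shaft at crop (160-280,217), wheel_p behind it at (220,130) and the other front wheel at (83,217). The knife edges run (360,150)-(375,300) and (440,150)-(453,295). The tub is at (545,230) and the cradle V uprights are at (668,260) and (757,260). I choose the wheel at crop (222,217), the lane beside the stand. Now finer fits of its shaft, the stand, the tub and the cradle.

```bash
cat > m2.py <<'E'
from h import *
d=dict(np.load('/tmp/top.npz')); W=world(d)
def sel(x0,x1,y0,y1,z0,z1):
    p=W.reshape(-1,3); return p[(p[:,0]>x0)&(p[:,0]<x1)&(p[:,1]>y0)&(p[:,1]<y1)&(p[:,2]>z0)&(p[:,2]<z1)]
def line(n,p,ax):
    a=p[:,ax]; b=p[:,1-ax]; k=np.polyfit(a,b,1)
    for _ in range(3):
        r=b-np.polyval(k,a); m=abs(r)<max(.004,1.5*r.std()); a,b,p=a[m],b[m],p[m]; k=np.polyfit(a,b,1)
    print(n,len(a),'slope deg',round(np.degrees(np.arctan(k[0])),2),'mid',a.min().round(4),a.max().round(4),'at mid',np.polyval(k,(a.min()+a.max())/2).round(4),'z',np.median(p[:,2]).round(4))
line('shaft near -y end',sel(.49,.54,.24,.295,.1,.14),1)
line('shaft near +y end',sel(.49,.54,.365,.425,.1,.14),1)
line('shaft near both',np.vstack([sel(.49,.54,.24,.295,.1,.14),sel(.49,.54,.365,.425,.1,.14)]),1)
p=sel(.43,.57,.27,.40,.155,.2); print('disc tops',p.mean(0).round(4),p.min(0).round(4),p.max(0).round(4),np.histogram(p[:,1],12))
line('edge +y',sel(.40,.64,.10,.16,.088,.1),0)
line('edge -y',sel(.40,.64,-.02,.035,.088,.1),0)
p=sel(.38,.66,-.02,.16,.099,.115); print('pins',p.round(3)[:40].tolist())
line('cr -y',sel(.42,.54,-.46,-.40,.07,.115),0)
line('cr +y',sel(.42,.54,-.33,-.28,.07,.115),0)
p=sel(.42,.54,-.46,-.40,.06,.115);print(p.mean(0),p.min(0),p.max(0))
p=sel(.42,.54,-.34,-.28,.06,.115);print(p.mean(0),p.min(0),p.max(0))
line('tub +x',sel(.59,.66,-.21,-.03,.078,.1),1)
line('tub -x',sel(.39,.43,-.22,-.03,.078,.1),1)
line('tub -y',sel(.44,.59,-.27,-.2,.078,.1),0)
line('tub floor',sel(.40,.64,-.25,.02,.0,.01),0)
p=sel(.40,.64,-.23,.02,-.01,.012)
E
python3 m2.py
```

```text
shaft near -y end 67 slope deg -2.05 mid 0.2456 0.2936 at mid 0.5187 z 0.1226
shaft near +y end 65 slope deg -1.18 mid 0.3651 0.4137 at mid 0.5156 z 0.1234
shaft near both 92 slope deg -0.62 mid 0.2456 0.4132 at mid 0.5181 z 0.1241
disc tops [0.5188 0.333  0.1697] [0.4781 0.3052 0.1553] [0.5672 0.3558 0.1804] (array([22,  4,  1,  1,  2,  1,  1,  1,  1,  2, 16, 19]), array([0.30519089, 0.3094123 , 0.31363372, 0.31785514, 0.32207656,
       0.32629797, 0.33051939, 0.33474081, 0.33896223, 0.34318365,
       0.34740506, 0.35162648, 0.3558479 ]))
edge +y 67 slope deg 4.68 mid 0.4133 0.616 at mid 0.1322 z 0.0944
edge -y 74 slope deg 4.17 mid 0.4236 0.6265 at mid 0.013 z 0.0934
pins [[0.629, 0.02, 0.104], [0.625, 0.02, 0.104], [0.618, 0.142, 0.104], [0.618, 0.138, 0.105], [0.603, 0.138, 0.101], [0.599, 0.138, 0.103], [0.603, 0.019, 0.099], [0.598, 0.02, 0.106], [0.561, 0.137, 0.101], [0.55, 0.136, 0.099], [0.553, 0.014, 0.1], [0.512, 0.132, 0.103], [0.485, 0.131, 0.1], [0.439, 0.005, 0.103], [0.424, 0.005, 0.104], [0.42, 0.005, 0.104], [0.413, 0.126, 0.101], [0.413, 0.122, 0.099]]
cr -y 40 slope deg 1.32 mid 0.4492 0.5101 at mid -0.4298 z 0.0879
cr +y 38 slope deg 3.51 mid 0.4463 0.5071 at mid -0.3054 z 0.0878
[ 0.47985052 -0.43057255  0.08652856] [ 0.44916684 -0.43618367  0.06030652] [ 0.51006757 -0.4257017   0.10489121]
[ 0.47760717 -0.30624728  0.0863148 ] [ 0.44630863 -0.31199988  0.06045316] [ 0.50718866 -0.30159442  0.10716713]
tub +x 62 slope deg -6.77 mid -0.2092 -0.0316 at mid 0.6143 z 0.0894
tub -x 57 slope deg -6.65 mid -0.219 -0.0318 at mid 0.4184 z 0.0889
tub -y 65 slope deg 7.06 mid 0.4411 0.5876 at mid -0.2398 z 0.0886
tub floor 1435 slope deg 2.09 mid 0.4003 0.64 at mid -0.13 z 0.0047
```

```bash
cat >> h.py <<'E'
from scipy.spatial.transform import Rotation as R
def to(x,y,z,yaw=None):
    s=sensors.get_state(); r=s['tcp_rot']; d=r.T@(np.array([x,y,z])-s['position'])/.25
    cy=np.degrees(np.arctan2(-r[0,1],r[1,1])); t=0 if yaw is None else -((yaw-cy+90)%180-90)/360
    print('t',round(s['time'],2),'pos',s['position'].round(4),'yaw',cy.round(2),'F',s['ft_force'].round(1),'w',round(s['grip_width'],4),'gf',round(s['gripper_force'],1),'->',d.round(4),round(t,4))
E
python3 -c "
from h import *
to(.517,.3305,.41,1.4)"
```

```text
t 0.1 pos [0.2035 0.5906 0.4037] yaw -19.01 F [-1.3  0.1 -0.1] w 0.0854 gf 0.0 -> [-1.5247 -0.5751 -0.0245] -0.0567
```

Request:
carry_out:
  deltas: "-0.2 -0.07 -0.02 -0.01; -0.4 -0.15 -0.02 -0.025; -0.6 -0.23 -0.02 -0.04; -0.8 -0.3 -0.02 -0.0567; -0.95 -0.36 -0.02 -0.0567; -0.95 -0.36 -0.02 -0.0567"
  gripper: -1

```text
time: 0.85
position: [0.4006, 0.4267, 0.4092]
tcp_rot: [[-1.0, -0.02, -0.0], [-0.02, 1.0, -0.001], [0.0, -0.001, -1.0]]
ft_force: [-0.6, 0.7, -0.2]
grip_width: 0.0856
gripper_force: 0.0
```

```bash
python3 -c "
from h import *
to(.517,.3305,.41,1.4)"
```

```text
t 0.85 pos [0.4006 0.4267 0.4092] yaw 1.16 F [-0.6  0.7 -0.2] w 0.0856 gf 0.0 -> [-0.4579 -0.3941 -0.0033] -0.0007
```

Request:
carry_out:
  deltas: "-0.15 -0.13 0 0; -0.3 -0.26 0 0; -0.458 -0.394 0 -0.0007; -0.458 -0.394 0 -0.0007; -0.458 -0.394 0 -0.0007; -0.458 -0.394 0 -0.0007"

```text
time: 1.6
position: [0.5145, 0.3338, 0.4095]
tcp_rot: [[-1.0, -0.031, -0.001], [-0.031, 1.0, -0.0], [0.001, 0.0, -1.0]]
ft_force: [-0.1, 0.0, -0.5]
grip_width: 0.0857
gripper_force: 0.0
```

```bash
python3 -c "
from h import *
d=cap('wrist','w1.png'); W=world(d); p=W.reshape(-1,3)
def s(x0,x1,y0,y1,z0,z1): return p[(p[:,0]>x0)&(p[:,0]<x1)&(p[:,1]>y0)&(p[:,1]<y1)&(p[:,2]>z0)&(p[:,2]<z1)]
q=s(.44,.575,.28,.38,.16,.19); print(len(q),q.mean(0),q.min(0),q.max(0)); print(np.histogram(q[:,1],10))
q=s(.49,.55,.24,.425,.105,.14); print(len(q),q.mean(0),q.min(0),q.max(0))
to(.517,.3305,.308,1.4)"
```

```text
1479 [0.51561286 0.33181019 0.16879898] [0.48043476 0.30700509 0.16000584] [0.55732323 0.35713498 0.17527791]
(array([448, 126,  57,  56,  59,  63,  58,  54, 121, 437]), array([0.30700509, 0.31201808, 0.31703107, 0.32204406, 0.32705705,
       0.33207004, 0.33708303, 0.34209602, 0.34710901, 0.352122  ,
       0.35713498]))
3996 [0.51430409 0.3316304  0.12285437] [0.49002708 0.24694367 0.11267033] [0.549983   0.41677369 0.13992214]
t 1.65 pos [0.5145 0.3338 0.4097] yaw 1.77 F [-0.9  0.7 -0.1] w 0.0853 gf 0.0 -> [-0.0097 -0.0136  0.4066] 0.001
```

View pics/w1.png

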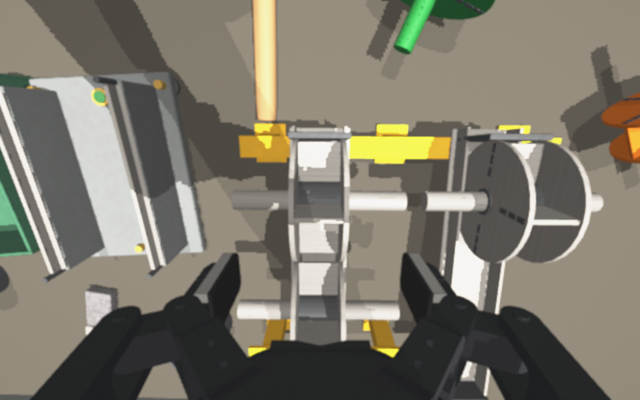

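The wrist view shows the front wheel with discs at cols 293-347 and its shaft at row 200, centred between the open fingers, with wheel_p behind at row 310. Descending onto the disc faces.

Request:
carry_out:
  deltas: "-0.003 -0.008 0.1 0; -0.003 -0.008 0.2 0; -0.003 -0.008 0.3 0; -0.003 -0.008 0.37 0; -0.003 -0.008 0.406 0; -0.003 -0.008 0.406 0"

```text
time: 2.4
position: [0.5162, 0.331, 0.3079]
tcp_rot: [[-1.0, -0.029, -0.001], [-0.029, 1.0, -0.0], [0.001, -0.0, -1.0]]
ft_force: [0.6, -0.4, 1.2]
grip_width: 0.0854
gripper_force: 0.0
```

Request:
carry_out:
  deltas: "0 0 0 0; 0 0 0 0; 0 0 0 0; 0 0 0 0; 0 0 0 0; 0 0 0 0"
  gripper: 1

```text
time: 3.15
position: [0.517, 0.3314, 0.3095]
tcp_rot: [[-1.0, -0.029, 0.002], [-0.029, 1.0, 0.002], [-0.002, 0.002, -1.0]]
ft_force: [-0.5, 1.3, 5.5]
grip_width: 0.0475
gripper_force: 63.0
```

Request:
carry_out:
  deltas: "0 0 -0.02 0; 0 0 -0.07 0; 0 0 -0.15 0; 0 0 -0.25 0; 0 0 -0.35 0; 0 0 -0.44 0; 0 0 -0.5 0; 0 0 -0.54 0; 0 0 -0.54 0"

```text
time: 4.28
position: [0.5165, 0.3307, 0.4432]
tcp_rot: [[-1.0, -0.029, -0.0], [-0.029, 1.0, -0.0], [0.0, -0.0, -1.0]]
ft_force: [-0.0, -0.3, -8.1]
grip_width: 0.0472
gripper_force: 64.6
```

```bash
python3 -c "
from h import *
to(.520,.0725,.443,4.4)"
```

```text
t 4.28 pos [0.5165 0.3307 0.4432] yaw 1.65 F [-0.  -0.3 -8.1] w 0.0472 gf 64.6 -> [ 0.0157 -1.0329  0.0011] -0.0076
```

Request:
carry_out:
  deltas: "0 -0.05 0 0; 0 -0.15 0 0; 0.005 -0.3 0 0; 0.005 -0.45 0 -0.004; 0.01 -0.6 0 -0.006; 0.015 -0.75 0 -0.0076; 0.015 -0.87 0 -0.0076; 0.015 -0.95 0 -0.0076; 0.015 -0.99 0 -0.0076; 0.015 -1 0 -0.0076"

```text
time: 5.52
position: [0.5197, 0.0802, 0.4427]
tcp_rot: [[-0.997, -0.076, -0.001], [-0.076, 0.997, 0.0], [0.001, 0.0, -1.0]]
ft_force: [-0.9, 0.9, -7.9]
grip_width: 0.0474
gripper_force: 64.4
```

```bash
python3 -c "
from h import *
d=cap('wrist','w2.png'); W=world(d); p=W.reshape(-1,3)
def s(x0,x1,y0,y1,z0,z1): return p[(p[:,0]>x0)&(p[:,0]<x1)&(p[:,1]>y0)&(p[:,1]<y1)&(p[:,2]>z0)&(p[:,2]<z1)]
q=s(.44,.6,-.02,.18,.24,.265)
print('held shaft',len(q),q.mean(0),q.min(0),q.max(0))
for a,b in((-.02,.04),(.11,.17)):
  q=s(.38,.66,a,b,.086,.1)
  k=np.polyfit(q[:,0],q[:,1],1); print(len(q),k,np.polyval(k,.52),q.min(0),q.max(0))
to(.520,.0725,.30,4.4)"
```

```text
held shaft 12452 [0.50749884 0.07928202 0.25298286] [ 0.46004822 -0.00530352  0.2402007 ] [0.58178939 0.16514108 0.26499799]
1122 [ 0.02388115 -0.00998705] 0.002431145913406551 [ 0.42043334 -0.01989729  0.0860132 ] [0.58199952 0.01835852 0.0999917 ]
352 [0.08809168 0.08835951] 0.13416718494762447 [0.41124864 0.12220425 0.08616362] [0.4959667  0.13490124 0.09966092]
t 5.58 pos [0.5198 0.0805 0.4429] yaw 4.36 F [ 0.4 -0.4 -8. ] w 0.0471 gf 64.4 -> [ 0.001  -0.0319  0.5715] -0.0001
```

View pics/w2.png

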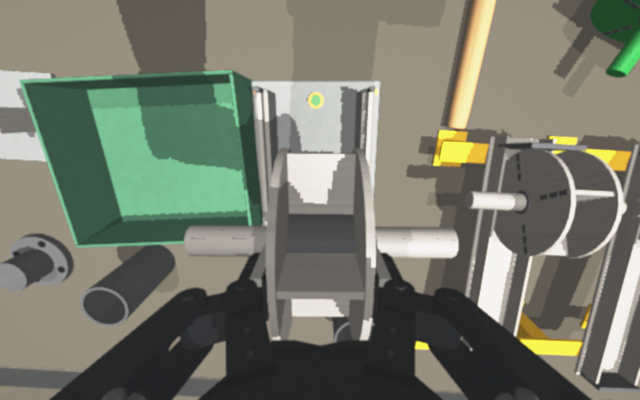

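The wheel is held level, shaft at row 240, discs cols 270-375, above the knife edges (258 and 375 at row 90). Shaft height check before lowering.

```bash
python3 -c "
from h import *
d=dict(np.load('/tmp/wrist.npz')); W=world(d)
for u0,u1 in((192,240),(400,450)):
  q=W[222:260,u0:u1].reshape(-1,3); q=q[(q[:,2]>.2)&(q[:,2]<.3)]
  t=np.percentile(q[:,2],97); print(len(q),'top',t,'x at top',q[q[:,2]>t-.003].mean(0), q.min(0),q.max(0))
q=W[20:150,255:272].reshape(-1,3);q=q[(q[:,2]>.088)&(q[:,2]<.1)];print(np.polyfit(q[:,0],q[:,1],1)@[.52,1],np.median(q[:,2]))
q=W[20:150,365:380].reshape(-1,3);q=q[(q[:,2]>.088)&(q[:,2]<.1)];print(np.polyfit(q[:,0],q[:,1],1)@[.52,1],np.median(q[:,2]))
"
```

```text
1482 top 0.25705822005016976 x at top [0.52517281 0.01558544 0.25580083] [ 0.51502913 -0.00452478  0.24120621] [0.53535436 0.03030877 0.25816868]
1543 top 0.257790088191356 x at top [0.5160438  0.14478868 0.25656809] [0.50575981 0.12867971 0.24365864] [0.52651616 0.16386535 0.25892808]
0.01348403607611641 0.09430124712227872
0.13389103555505488 0.09424072006776574
```

Request:
carry_out:
  deltas: "0 -0.028 0.03 0; 0 -0.028 0.12 0; 0 -0.028 0.22 0; 0 -0.028 0.32 0; 0 -0.028 0.42 0; 0 -0.028 0.49 0; 0 -0.028 0.525 0; 0 -0.028 0.54 0; 0 -0.028 0.545 0; 0 -0.028 0.545 0"

```text
time: 6.82
position: [0.5209, 0.0738, 0.3078]
tcp_rot: [[-0.997, -0.077, 0.002], [-0.077, 0.997, 0.0], [-0.002, -0.0, -1.0]]
ft_force: [0.1, 0.5, -7.1]
grip_width: 0.0475
gripper_force: 64.3
```

Request:
carry_out:
  deltas: "0 0 0.004 0; 0 0 0.008 0; 0 0 0.012 0; 0 0 0.016 0; 0 0 0.02 0; 0 0 0.02 0"

```text
time: 7.58
position: [0.5204, 0.0738, 0.3018]
tcp_rot: [[-0.997, -0.077, -0.0], [-0.077, 0.997, 0.0], [0.0, 0.0, -1.0]]
ft_force: [0.4, 0.0, -7.9]
grip_width: 0.0476
gripper_force: 64.3
```

Request:
carry_out:
  deltas: "0 0 0.003 0; 0 0 0.006 0; 0 0 0.006 0; 0 0 0.006 0"

```text
time: 8.07
position: [0.5205, 0.0738, 0.3005]
tcp_rot: [[-0.997, -0.076, 0.0], [-0.076, 0.997, 0.0], [-0.0, -0.0, -1.0]]
ft_force: [0.3, -0.4, -7.9]
grip_width: 0.0471
gripper_force: 64.6
```

Request:
carry_out:
  deltas: "0 0 0.003 0; 0 0 0.006 0; 0 0 0.006 0; 0 0 0.006 0"

```text
time: 8.57
position: [0.5207, 0.0739, 0.2999]
tcp_rot: [[-0.997, -0.077, 0.001], [-0.077, 0.997, -0.0], [-0.001, -0.0, -1.0]]
ft_force: [-4.0, 1.6, 4.4]
grip_width: 0.0474
gripper_force: 66.0
```

Contact made (force from −8 to +4 N). Ease slightly and release.

Request:
carry_out:
  deltas: "0 0 -0.002 0; 0 0 -0.002 0; 0 0 -0.002 0"

```text
time: 8.95
position: [0.5207, 0.0739, 0.2999]
tcp_rot: [[-0.997, -0.077, 0.001], [-0.077, 0.997, -0.0], [-0.001, -0.0, -1.0]]
ft_force: [-3.2, 1.6, 4.9]
grip_width: 0.0476
gripper_force: 66.1
```

Request:
carry_out:
  deltas: "0 0 0 0; 0 0 0 0; 0 0 0 0; 0 0 0 0"
  gripper: -0.4

```text
time: 9.45
position: [0.5206, 0.0738, 0.2994]
tcp_rot: [[-0.997, -0.077, 0.0], [-0.077, 0.997, 0.0], [-0.0, 0.0, -1.0]]
ft_force: [-0.7, -1.0, -0.3]
grip_width: 0.0596
gripper_force: 0.0
```

Request:
carry_out:
  deltas: "0 0 0 0; 0 0 0 0; 0 0 0 0; 0 0 0 0"
  gripper: -1

```text
time: 9.95
position: [0.5205, 0.0738, 0.2995]
tcp_rot: [[-0.997, -0.077, 0.0], [-0.077, 0.997, -0.0], [-0.0, -0.0, -1.0]]
ft_force: [0.4, -0.7, 0.5]
grip_width: 0.0852
gripper_force: 0.0
```

Request:
carry_out:
  deltas: "0 0 -0.05 0; 0 0 -0.15 0; 0 0 -0.25 0; 0 0 -0.35 0; 0 0 -0.42 0; 0 0 -0.45 0; 0 0 -0.45 0"

```text
time: 10.82
position: [0.5206, 0.0738, 0.4122]
tcp_rot: [[-0.997, -0.077, 0.001], [-0.077, 0.997, -0.0], [-0.001, -0.0, -1.0]]
ft_force: [-0.5, -0.2, -0.6]
grip_width: 0.0856
gripper_force: 0.0
```

```bash
cat > look.py <<'E'
from h import *
import sys
d=cap('wrist',sys.argv[1]); W=world(d); p=W.reshape(-1,3)
def s(x0,x1,y0,y1,z0,z1): return p[(p[:,0]>x0)&(p[:,0]<x1)&(p[:,1]>y0)&(p[:,1]<y1)&(p[:,2]>z0)&(p[:,2]<z1)]
q=s(.42,.63,-.03,.008,.1,.12);print('shaft -y',len(q),q.mean(0),q.max(0))
q=s(.42,.63,.14,.18,.1,.12);print('shaft +y',len(q),q.mean(0),q.max(0))
q=s(.42,.63,.0,.15,.15,.17);print('disc top',len(q),q.mean(0),q.min(0),q.max(0))
# interior points between discs, axial centre +-14mm: blades
c=np.array([.52,.0735]);q=s(.44,.61,.06,.087,.05,.17);h,xe,ze=np.histogram2d(q[:,0],q[:,2],bins=[np.arange(.44,.61,.005),np.arange(.05,.17,.01)])
for i in range(len(xe)-1): print(xe[i].round(3),h[i].astype(int).tolist())
to(.52,.0735,.41)
E
python3 look.py w3.png
```

```text
shaft -y 393 [ 0.51704688 -0.00090816  0.11103596] [0.53710881 0.00798285 0.11528214]
shaft +y 351 [0.52119742 0.1486098  0.1113904 ] [0.62049833 0.15814092 0.11542944]
disc top 1328 [0.51900749 0.07342265 0.1591619 ] [0.48244229 0.04738876 0.15000825] [0.56140914 0.09960102 0.16538007]
0.44 [0, 0, 0, 0, 0, 0, 0, 0, 0, 0, 0]
0.445 [0, 0, 0, 0, 0, 0, 0, 0, 0, 0, 0]
0.45 [0, 0, 0, 0, 0, 0, 0, 0, 0, 0, 0]
0.455 [0, 0, 0, 0, 0, 0, 0, 0, 0, 0, 0]
0.46 [0, 0, 0, 0, 0, 0, 0, 0, 0, 0, 0]
0.465 [0, 0, 0, 0, 0, 139, 0, 0, 0, 0, 0]
0.47 [0, 0, 0, 0, 0, 148, 0, 0, 0, 0, 0]
0.475 [0, 0, 0, 0, 0, 138, 0, 0, 0, 0, 0]
0.48 [0, 0, 0, 0, 0, 139, 0, 0, 0, 0, 0]
0.485 [0, 0, 0, 0, 0, 135, 0, 0, 0, 0, 0]
0.49 [0, 0, 0, 0, 0, 135, 0, 0, 0, 0, 0]
0.495 [0, 0, 0, 0, 0, 130, 0, 0, 0, 0, 0]
0.5 [0, 0, 0, 0, 0, 119, 58, 0, 0, 0, 0]
0.505 [0, 0, 0, 0, 0, 1, 164, 7, 0, 0, 0]
0.51 [0, 0, 0, 0, 0, 0, 30, 137, 0, 0, 0]
0.515 [0, 0, 0, 0, 0, 0, 0, 149, 17, 28, 27]
0.52 [0, 0, 0, 0, 0, 0, 0, 61, 74, 81, 88]
0.525 [0, 0, 0, 0, 0, 0, 0, 0, 0, 0, 0]
0.53 [0, 0, 0, 0, 0, 0, 0, 0, 0, 0, 0]
0.535 [0, 0, 0, 0, 0, 0, 0, 0, 0, 0, 0]
0.54 [0, 0, 0, 0, 0, 13, 0, 0, 0, 0, 0]
0.545 [0, 0, 0, 0, 0, 110, 0, 0, 0, 0, 0]
0.55 [0, 0, 0, 0, 0, 112, 0, 0, 0, 0, 0]
0.555 [0, 0, 0, 0, 0, 109, 0, 0, 0, 0, 0]
0.56 [0, 0, 0, 0, 0, 107, 0, 0, 0, 0, 0]
0.565 [0, 0, 0, 0, 0, 106, 0, 0, 0, 0, 0]
0.57 [0, 0, 0, 0, 0, 107, 0, 0, 0, 0, 0]
0.575 [0, 0, 0, 0, 0, 88, 0, 0, 0, 0, 0]
0.58 [0, 0, 0, 0, 0, 0, 0, 0, 0, 0, 0]
0.585 [0, 0, 0, 0, 0, 0, 0, 0, 0, 0, 0]
0.59 [0, 0, 0, 0, 0, 0, 0, 0, 0, 0, 0]
0.595 [0, 0, 0, 0, 0, 0, 0, 0, 0, 0, 0]
0.6 [0, 0, 0, 0, 0, 0, 0, 0, 0, 0, 0]
t 10.88 pos [0.5203 0.0738 0.4115] yaw 4.39 F [-0.9  0.3 -0.1] w 0.0855 gf 0.0 -> [ 0.0015 -0.0011  0.0058] 0
```

View pics/w3.png

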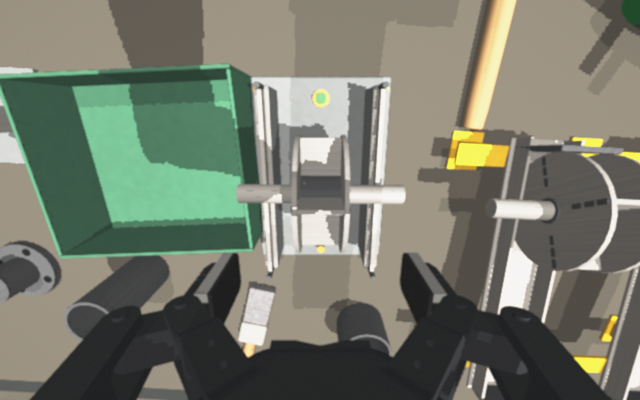

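The wheel lies on the edges (shaft row 193, discs cols 293-350) with its blade upright at x = 0.520, and is still. Close the gripper, go 30 mm to the −x side and dip the tip between the discs.

Request:
carry_out:
  deltas: "0.06 0 0 0; 0.12 0 0 0; 0.12 0 0 0; 0.12 0 0 0; 0.12 0 0 0; 0.12 0 0 0; 0.12 0 0 0"
  gripper: 1

```text
time: 11.75
position: [0.4908, 0.0715, 0.412]
tcp_rot: [[-0.997, -0.077, 0.0], [-0.077, 0.997, 0.0], [-0.0, 0.0, -1.0]]
ft_force: [0.5, -0.7, 0.6]
grip_width: 0.0002
gripper_force: 0.0
```

Request:
carry_out:
  deltas: "0 0 0.1 0; 0 0 0.2 0; 0 0 0.28 0; 0 0 0.34 0; 0 0 0.38 0; 0 0 0.394 0; 0 0 0.394 0"

```text
time: 12.62
position: [0.4908, 0.0715, 0.3137]
tcp_rot: [[-0.997, -0.077, 0.0], [-0.077, 0.997, -0.0], [-0.0, -0.0, -1.0]]
ft_force: [1.0, 0.0, 0.4]
grip_width: 0.0001
gripper_force: 0.0
```

Run:
```python
from h import *
d=cap('side','s1.png'); a=d['camera_from_world']@[.52,.0735,.13,1]; K=d['intrinsics']
u,v=(K@(np.array([a[0],-a[1],-a[2]])/-a[2]))[:2]; print(u,v)
d2=cap('wrist')
f=lambda im,u,v,r:cv2.resize(cv2.cvtColor(im,cv2.COLOR_RGB2BGR)[int(v)-r:int(v)+r,int(u)-r:int(u)+r],(400,400),interpolation=cv2.INTER_CUBIC)
cv2.imwrite('pics/b1.png',np.hstack([f(d['image'],u,v,40),f(d2['image'],320,250,110)]))
to(.5,.0725,.313,4.4)
```

```text
327.9982762046043 215.38461344643238
t 12.72 pos [0.491  0.0715 0.3141] yaw 4.39 F [-0.1  0.7  0.3] w 0.0001 gf 0.0 -> [-0.0362  0.0011  0.0045] -0.0
```

View pics/b1.png

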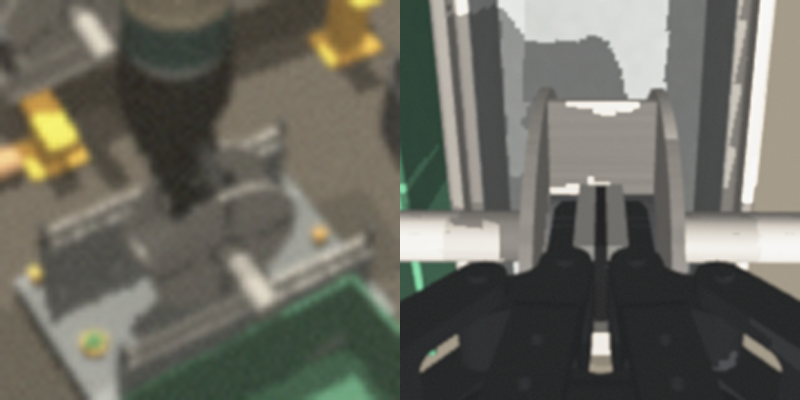

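The tip sits between the discs on the −x side, centred (cols 550-650 between discs at 540 and 670), and the wheel is undisturbed. Slow push along +x.

Request:
carry_out:
  deltas: "-0.015 0 0 0; -0.03 0 0 0; -0.04 0 0 0; -0.047 0 0 0; -0.052 0 0 0; -0.056 0 0 0; -0.06 0 0 0; -0.064 0 0 0; -0.068 0 0 0; -0.073 0 0 0"

```text
time: 13.98
position: [0.5088, 0.0729, 0.3135]
tcp_rot: [[-0.997, -0.077, 0.0], [-0.077, 0.997, -0.0], [-0.0, -0.0, -1.0]]
ft_force: [-0.2, 0.1, 0.5]
grip_width: 0.0001
gripper_force: 0.0
```

Request:
carry_out:
  deltas: "-0.006 0 0 0; -0.012 0 0 0; -0.018 0 0 0; -0.024 0 0 0; -0.03 0 0 0; -0.036 0 0 0; -0.042 0 0 0; -0.048 0 0 0; -0.054 0 0 0; -0.06 0 0 0"

```text
time: 15.22
position: [0.5238, 0.0741, 0.3134]
tcp_rot: [[-0.997, -0.077, -0.0], [-0.077, 0.997, 0.0], [0.0, 0.0, -1.0]]
ft_force: [-0.7, 0.3, -0.2]
grip_width: 0.0002
gripper_force: 0.1
```

Request:
carry_out:
  deltas: "-0.006 0 0 0; -0.012 0 0 0; -0.018 0 0 0; -0.024 0 0 0; -0.03 0 0 0; -0.036 0 0 0; -0.042 0 0 0; -0.047 0 0 0; -0.052 0 0 0; -0.057 0 0 0"

```text
time: 16.48
position: [0.538, 0.0751, 0.3135]
tcp_rot: [[-0.997, -0.076, -0.0], [-0.076, 0.997, -0.0], [0.0, -0.0, -1.0]]
ft_force: [0.1, 0.2, -0.9]
grip_width: -0.0001
gripper_force: 0.2
```

Request:
carry_out:
  deltas: "-0.005 0 0 0; -0.01 0 0 0; -0.015 0 0 0; -0.019 0 0 0; -0.023 0 0 0; -0.027 0 0 0; -0.03 0 0 0; -0.033 0 0 0; -0.035 0 0 0; -0.037 0 0 0"

```text
time: 17.73
position: [0.5472, 0.0759, 0.3134]
tcp_rot: [[-0.997, -0.077, -0.0], [-0.077, 0.997, 0.0], [0.0, 0.0, -1.0]]
ft_force: [-0.2, -0.7, -0.1]
grip_width: 0.0002
gripper_force: 0.2
```

```bash
cat > look2.py <<'E'
from h import *
import sys
def ana(d,yc=.075):
    W=world(d); p=W.reshape(-1,3)
    def s(x0,x1,y0,y1,z0,z1): return p[(p[:,0]>x0)&(p[:,0]<x1)&(p[:,1]>y0)&(p[:,1]<y1)&(p[:,2]>z0)&(p[:,2]<z1)]
    for y0,y1 in((-.03,.005),(.143,.18)):
        q=s(.46,.59,y0,y1,.108,.118);print('shaft',len(q),q.mean(0).round(4) if len(q) else '')
    q=s(.44,.62,yc-.014,yc+.014,.05,.18);h,xe,ze=np.histogram2d(q[:,0],q[:,2],bins=[np.arange(.44,.62,.01),np.arange(.05,.18,.01)])
    for i in range(len(xe)-1): print(xe[i].round(3),h[i].astype(int).tolist())
d=cap('wrist',sys.argv[1]); ana(d); to(.549,.0755,.313)
E
python3 look2.py w4.png
```

```text
shaft 606 [ 0.5336 -0.0026  0.1124]
shaft 616 [0.5229 0.1508 0.1125]
0.44 [0, 0, 0, 0, 0, 0, 0, 0, 0, 0, 0, 0]
0.45 [0, 0, 0, 0, 0, 0, 0, 0, 0, 0, 0, 0]
0.46 [0, 0, 0, 0, 0, 0, 0, 0, 0, 0, 0, 0]
0.47 [0, 0, 0, 0, 0, 0, 0, 0, 0, 0, 0, 0]
0.48 [0, 0, 0, 0, 0, 0, 0, 0, 154, 462, 0, 0]
0.49 [0, 36, 0, 0, 0, 0, 0, 0, 829, 19, 0, 0]
0.5 [0, 0, 0, 0, 0, 0, 0, 558, 121, 0, 0, 0]
0.51 [0, 0, 0, 0, 0, 0, 273, 440, 0, 0, 0, 0]
0.52 [0, 0, 0, 0, 0, 0, 0, 778, 0, 0, 0, 0]
0.53 [0, 0, 0, 0, 0, 0, 0, 596, 0, 149, 291, 352]
0.54 [0, 0, 0, 0, 0, 0, 4, 630, 23, 59, 190, 256]
0.55 [0, 0, 0, 0, 0, 0, 0, 2, 3, 0, 0, 0]
0.56 [0, 0, 0, 0, 0, 0, 0, 0, 0, 0, 0, 0]
0.57 [0, 0, 0, 0, 0, 0, 0, 0, 0, 0, 0, 0]
0.58 [0, 0, 0, 0, 0, 0, 0, 0, 0, 0, 0, 0]
0.59 [0, 0, 0, 0, 0, 0, 0, 0, 0, 0, 0, 0]
0.6 [0, 0, 0, 0, 0, 0, 0, 0, 0, 0, 0, 0]
t 17.77 pos [0.5473 0.0759 0.3135] yaw 4.39 F [-0.8 -0.3 -0.8] w 0.0001 gf 0.2 -> [-0.0068 -0.002   0.0018] 0
```

The rear blade now stands about 42° round and the shaft has moved 8 mm to x = 0.528. Let go by lifting straight up, then watch.

Request:
carry_out:
  deltas: "0 0 0 0; 0 0 0 0; 0 0 -0.06 0; 0 0 -0.2 0; 0 0 -0.38 0; 0 0 -0.45 0; 0 0 -0.45 0"

```text
time: 18.65
position: [0.5478, 0.0759, 0.4281]
tcp_rot: [[-0.997, -0.077, 0.004], [-0.077, 0.997, 0.0], [-0.004, -0.0, -1.0]]
ft_force: [0.1, 0.4, -0.2]
grip_width: 0.0001
gripper_force: 0.0
```

```bash
python3 look2.py w5.png
```

```text
shaft 277 [ 0.5239 -0.003   0.1123]
shaft 245 [0.5129 0.1504 0.1123]
0.44 [0, 0, 0, 0, 0, 0, 0, 0, 0, 0, 0, 0]
0.45 [0, 0, 0, 0, 0, 0, 0, 0, 0, 0, 0, 0]
0.46 [0, 0, 0, 129, 0, 0, 1, 0, 0, 0, 0, 0]
0.47 [0, 0, 0, 173, 89, 0, 0, 0, 0, 0, 0, 0]
0.48 [0, 0, 0, 0, 264, 0, 0, 0, 0, 0, 0, 0]
0.49 [0, 0, 0, 0, 244, 39, 11, 0, 0, 0, 121, 1]
0.5 [0, 0, 0, 0, 0, 10, 50, 0, 54, 79, 98, 0]
0.51 [0, 0, 0, 0, 0, 0, 0, 224, 24, 0, 0, 0]
0.52 [0, 0, 0, 0, 0, 0, 2, 251, 0, 0, 0, 0]
0.53 [0, 0, 0, 0, 0, 0, 190, 30, 0, 0, 0, 0]
0.54 [0, 0, 0, 0, 0, 0, 271, 0, 0, 0, 0, 0]
0.55 [0, 0, 0, 0, 0, 0, 134, 143, 0, 0, 0, 0]
0.56 [0, 0, 0, 0, 0, 0, 0, 272, 0, 0, 0, 0]
0.57 [0, 0, 0, 0, 0, 0, 0, 46, 0, 0, 0, 0]
0.58 [0, 0, 0, 0, 0, 0, 0, 0, 0, 0, 0, 0]
0.59 [0, 0, 0, 0, 0, 0, 0, 0, 0, 0, 0, 0]
0.6 [0, 0, 0, 0, 0, 0, 0, 0, 0, 0, 0, 0]
t 18.7 pos [0.5472 0.0759 0.4261] yaw 4.39 F [-0.1 -0.3 -0.9] w -0.0002 gf 0.0 -> [-0.0067 -0.002   0.4526] 0
```

Request:
carry_out:
  deltas: "0.06 0 0 0; 0.12 0 0 0; 0.12 0 0 0; 0.12 0 0 0; 0.12 0 0 0; 0.12 0 0 0; 0.12 0 0 0; 0.12 0 0 0"
  gripper: -1

```text
time: 19.7
position: [0.5174, 0.0736, 0.4259]
tcp_rot: [[-0.997, -0.077, -0.0], [-0.077, 0.997, -0.0], [0.0, -0.0, -1.0]]
ft_force: [-0.7, -0.9, -0.2]
grip_width: 0.0857
gripper_force: 0.0
```

```bash
python3 look2.py w6.png
```

```text
shaft 245 [ 0.5268 -0.0031  0.1124]
shaft 220 [0.5157 0.1504 0.1124]
0.44 [0, 0, 0, 0, 0, 0, 0, 0, 0, 0, 0, 0]
0.45 [0, 0, 0, 0, 0, 0, 0, 0, 0, 0, 0, 0]
0.46 [0, 0, 0, 0, 0, 129, 0, 0, 0, 0, 0, 0]
0.47 [0, 0, 0, 0, 0, 262, 0, 0, 0, 0, 0, 0]
0.48 [0, 0, 0, 0, 0, 260, 0, 0, 0, 0, 0, 0]
0.49 [0, 0, 0, 0, 0, 246, 0, 0, 0, 0, 0, 0]
0.5 [0, 0, 0, 0, 0, 105, 217, 9, 0, 0, 0, 0]
0.51 [0, 0, 0, 0, 0, 0, 23, 290, 43, 53, 79, 29]
0.52 [0, 0, 0, 0, 0, 0, 0, 32, 34, 34, 30, 118]
0.53 [0, 0, 0, 0, 0, 0, 0, 0, 0, 0, 0, 0]
0.54 [0, 0, 0, 0, 0, 147, 0, 0, 0, 0, 0, 0]
0.55 [0, 0, 0, 0, 0, 208, 0, 0, 0, 0, 0, 0]
0.56 [0, 0, 0, 0, 0, 205, 0, 0, 0, 0, 0, 0]
0.57 [0, 0, 0, 0, 0, 189, 0, 0, 0, 0, 0, 0]
0.58 [0, 0, 0, 0, 0, 2, 0, 0, 0, 0, 0, 0]
0.59 [0, 0, 0, 0, 0, 0, 0, 0, 0, 0, 0, 0]
0.6 [0, 0, 0, 0, 0, 0, 0, 0, 0, 0, 0, 0]
t 19.75 pos [0.5174 0.0735 0.4259] yaw 4.39 F [-0.7  0.6  1.1] w 0.0852 gf 0.0 -> [-0.1268 -0.0019  0.4518] 0
```

It swung back past upright and is rocking, so it looks heavy. Watch until it rests.

Request:
carry_out:
  deltas: "0 0 0 0; 0 0 0 0; 0 0 0 0; 0 0 0 0; 0 0 0 0; 0 0 0 0; 0 0 0 0; 0 0 0 0; 0 0 0 0; 0 0 0 0"

```text
time: 21.0
position: [0.5173, 0.0736, 0.426]
tcp_rot: [[-0.997, -0.077, 0.0], [-0.077, 0.997, -0.0], [-0.0, -0.0, -1.0]]
ft_force: [-0.6, -0.5, -0.8]
grip_width: 0.0852
gripper_force: 0.0
```

Request:
carry_out:
  deltas: "0 0 0 0; 0 0 0 0; 0 0 0 0; 0 0 0 0; 0 0 0 0; 0 0 0 0; 0 0 0 0; 0 0 0 0; 0 0 0 0; 0 0 0 0"

```text
time: 22.25
position: [0.5173, 0.0736, 0.426]
tcp_rot: [[-0.997, -0.076, 0.0], [-0.076, 0.997, -0.0], [-0.0, -0.0, -1.0]]
ft_force: [0.6, -1.0, -0.3]
grip_width: 0.0852
gripper_force: 0.0
```

```bash
python3 look2.py w7.png | grep -v "0, 0, 0, 0, 0, 0, 0, 0, 0, 0, 0, 0"
```

```text
shaft 246 [ 0.5268 -0.0031  0.1124]
shaft 230 [0.5163 0.1504 0.1123]
0.46 [0, 0, 0, 0, 0, 123, 0, 0, 0, 0, 0, 0]
0.47 [0, 0, 0, 0, 0, 264, 0, 0, 0, 0, 0, 0]
0.48 [0, 0, 0, 0, 0, 260, 0, 0, 0, 0, 0, 0]
0.49 [0, 0, 0, 0, 0, 248, 0, 0, 0, 0, 0, 0]
0.5 [0, 0, 0, 0, 0, 105, 218, 8, 0, 0, 0, 0]
0.51 [0, 0, 0, 0, 0, 0, 26, 280, 45, 60, 69, 32]
0.52 [0, 0, 0, 0, 0, 0, 0, 33, 34, 33, 27, 126]
0.54 [0, 0, 0, 0, 0, 146, 0, 0, 0, 0, 0, 0]
0.55 [0, 0, 0, 0, 0, 209, 0, 0, 0, 0, 0, 0]
0.56 [0, 0, 0, 0, 0, 205, 0, 0, 0, 0, 0, 0]
0.57 [0, 0, 0, 0, 0, 185, 0, 0, 0, 0, 0, 0]
0.58 [0, 0, 0, 0, 0, 3, 0, 0, 0, 0, 0, 0]
t 22.3 pos [0.5173 0.0736 0.426 ] yaw 4.39 F [ 0.9 -0.6  0.6] w 0.0853 gf 0.0 -> [-0.1272 -0.002   0.4519] 0
```

Request:
carry_out:
  deltas: "0 0 0 0; 0 0 0 0; 0 0 0 0; 0 0 0 0; 0 0 0 0"

```text
time: 22.92
position: [0.5173, 0.0736, 0.426]
tcp_rot: [[-0.997, -0.077, 0.0], [-0.077, 0.997, 0.0], [-0.0, 0.0, -1.0]]
ft_force: [-1.0, -0.9, 0.1]
grip_width: 0.0857
gripper_force: 0.0
```

```bash
python3 look2.py w8.png | grep -v "0, 0, 0, 0, 0, 0, 0, 0, 0, 0, 0, 0"; python3 -c "
from h import *
to(.520,.0735,.298,4.4)"
```

```text
shaft 245 [ 0.5267 -0.0031  0.1124]
shaft 232 [0.5163 0.1504 0.1124]
0.46 [0, 0, 0, 0, 0, 124, 0, 0, 0, 0, 0, 0]
0.47 [0, 0, 0, 0, 0, 261, 0, 0, 0, 0, 0, 0]
0.48 [0, 0, 0, 0, 0, 258, 0, 0, 0, 0, 0, 0]
0.49 [0, 0, 0, 0, 0, 249, 0, 0, 0, 0, 0, 0]
0.5 [0, 0, 0, 0, 0, 101, 223, 7, 0, 0, 0, 0]
0.51 [0, 0, 0, 0, 0, 0, 24, 281, 43, 59, 73, 34]
0.52 [0, 0, 0, 0, 0, 0, 0, 34, 39, 32, 29, 119]
0.54 [0, 0, 0, 0, 0, 143, 0, 0, 0, 0, 0, 0]
0.55 [0, 0, 0, 0, 0, 210, 0, 0, 0, 0, 0, 0]
0.56 [0, 0, 0, 0, 0, 206, 0, 0, 0, 0, 0, 0]
0.57 [0, 0, 0, 0, 0, 189, 0, 0, 0, 0, 0, 0]
0.58 [0, 0, 0, 0, 0, 1, 0, 0, 0, 0, 0, 0]
t 22.98 pos [0.5173 0.0736 0.426 ] yaw 4.39 F [0.7 0.4 0.5] w 0.0855 gf 0.0 -> [-0.1271 -0.002   0.4519] 0
t 22.98 pos [0.5173 0.0736 0.426 ] yaw 4.39 F [0.7 0.4 0.5] w 0.0855 gf 0.0 -> [-0.0109 -0.0011  0.5119] -0.0
```

Two looks 0.7 s apart are identical: it returned upright to its start, so the wheel is heavy-sided and goes to the scrap tub. Regrasp.

Request:
carry_out:
  deltas: "-0.013 0 0.1 0; -0.013 0 0.2 0; -0.013 0 0.32 0; -0.013 0 0.42 0; -0.013 0 0.48 0; -0.013 0 0.506 0; -0.013 0 0.506 0"

```text
time: 23.85
position: [0.5207, 0.0738, 0.2996]
tcp_rot: [[-0.997, -0.077, 0.0], [-0.077, 0.997, -0.0], [-0.0, -0.0, -1.0]]
ft_force: [0.4, 0.4, -0.1]
grip_width: 0.0853
gripper_force: 0.0
```

Request:
carry_out:
  deltas: "0 0 0 0; 0 0 0 0; 0 0 0 0; 0 0 0 0; 0 0 0 0; 0 0 0 0"
  gripper: 1

```text
time: 24.6
position: [0.521, 0.0739, 0.3005]
tcp_rot: [[-0.997, -0.077, 0.002], [-0.077, 0.997, 0.0], [-0.002, 0.0, -1.0]]
ft_force: [0.4, -0.1, 6.2]
grip_width: 0.0474
gripper_force: 62.6
```

Request:
carry_out:
  deltas: "0 0 -0.02 0; 0 0 -0.08 0; 0 0 -0.18 0; 0 0 -0.28 0; 0 0 -0.38 0; 0 0 -0.46 0; 0 0 -0.52 0; 0 0 -0.54 0; 0 0 -0.54 0"

```text
time: 25.72
position: [0.5204, 0.0738, 0.4341]
tcp_rot: [[-0.997, -0.077, -0.001], [-0.077, 0.997, -0.0], [0.001, -0.0, -1.0]]
ft_force: [-0.4, 1.3, -7.3]
grip_width: 0.0473
gripper_force: 63.5
```

```bash
python3 -c "
from h import *
to(.516,-.127,.435,6.8)"
```

```text
t 25.73 pos [0.5204 0.0738 0.4341] yaw 4.39 F [-0.4  1.3 -7.3] w 0.0473 gf 63.5 -> [ 0.0788 -0.7996 -0.0035] -0.0067
```

Request:
carry_out:
  deltas: "0 -0.04 0 0; 0.01 -0.12 0 0; 0.03 -0.25 0 0; 0.04 -0.4 0 -0.003; 0.06 -0.53 0 -0.0067; 0.07 -0.65 0 -0.0067; 0.079 -0.74 0 -0.0067; 0.079 -0.785 0 -0.0067; 0.079 -0.8 0 -0.0067; 0.079 -0.8 0 -0.0067"

```text
time: 26.98
position: [0.5161, -0.1268, 0.4342]
tcp_rot: [[-0.993, -0.119, -0.0], [-0.119, 0.993, 0.001], [0.0, 0.001, -1.0]]
ft_force: [-0.8, 0.2, -8.2]
grip_width: 0.0475
gripper_force: 64.1
```

Run:
```python
from h import *
d=cap('wrist','w9.png'); W=world(d);p=W.reshape(-1,3)
def s(x0,x1,y0,y1,z0,z1): return p[(p[:,0]>x0)&(p[:,0]<x1)&(p[:,1]>y0)&(p[:,1]<y1)&(p[:,2]>z0)&(p[:,2]<z1)]
q=s(.36,.7,-.28,.03,.08,.095); print('rim',len(q),q.min(0),q.max(0))
q=s(.45,.58,-.25,0,.235,.255); print('shaft',len(q),q.mean(0),q.min(0),q.max(0))
to(.516,-.127,.2585,6.8)
```

```text
rim 4183 [ 0.4054248  -0.25119067  0.08000773] [0.62934974 0.0230683  0.09499295]
shaft 12224 [ 0.50416595 -0.12862426  0.2434967 ] [ 0.45527647 -0.2124209   0.23502338] [ 0.57896152 -0.04220803  0.25499728]
t 27.02 pos [ 0.5161 -0.1266  0.4343] yaw 6.84 F [-1.1  0.4 -7.7] w 0.0473 gf 64.1 -> [ 3.00e-04 -2.30e-03  7.03e-01] 0.0001
```

View pics/w9.png

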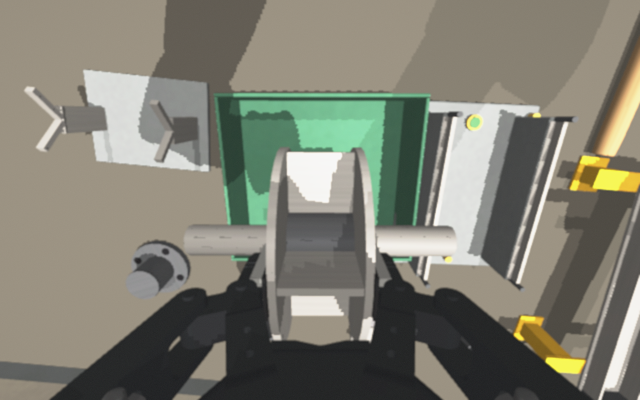

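The tub is centred beneath the held wheel (tub cols 217-430, wheel cols 268-375). Lower it in.

Request:
carry_out:
  deltas: "0 0 0.04 0; 0 0 0.13 0; 0 0 0.24 0; 0 0 0.35 0; 0 0 0.46 0; 0 0 0.55 0; 0 0 0.62 0; 0 0 0.66 0; 0 0 0.675 0; 0 0 0.68 0"

```text
time: 28.28
position: [0.5165, -0.1272, 0.265]
tcp_rot: [[-0.993, -0.118, 0.001], [-0.118, 0.993, -0.0], [-0.001, -0.001, -1.0]]
ft_force: [0.0, 0.3, -8.0]
grip_width: 0.0473
gripper_force: 64.0
```

Request:
carry_out:
  deltas: "0 0 0.004 0; 0 0 0.008 0; 0 0 0.012 0; 0 0 0.016 0; 0 0 0.018 0; 0 0 0.018 0"

```text
time: 29.02
position: [0.5161, -0.1271, 0.2599]
tcp_rot: [[-0.993, -0.118, -0.0], [-0.118, 0.993, 0.0], [0.0, 0.0, -1.0]]
ft_force: [0.6, 0.5, -8.6]
grip_width: 0.0475
gripper_force: 64.0
```

Request:
carry_out:
  deltas: "0 0 0.003 0; 0 0 0.006 0; 0 0 0.006 0; 0 0 0.006 0"

```text
time: 29.52
position: [0.5164, -0.1271, 0.2596]
tcp_rot: [[-0.993, -0.119, 0.001], [-0.119, 0.993, -0.0], [-0.001, -0.0, -1.0]]
ft_force: [-4.0, 1.3, 6.7]
grip_width: 0.0473
gripper_force: 65.6
```

```bash
python3 -c "
from h import *
to(.516,-.127,.258)"
```

```text
t 29.52 pos [ 0.5164 -0.1271  0.2596] yaw 6.81 F [-4.   1.3  6.7] w 0.0473 gf 65.6 -> [0.0014 0.0006 0.0066] 0
```

Request:
carry_out:
  deltas: "0 0 -0.002 0; 0 0 -0.002 0; 0 0 -0.002 0; 0 0 -0.002 0"
  gripper: -0.4

```text
time: 30.02
position: [0.5163, -0.1272, 0.259]
tcp_rot: [[-0.993, -0.118, 0.0], [-0.118, 0.993, -0.0], [-0.0, -0.0, -1.0]]
ft_force: [0.6, -0.0, -0.6]
grip_width: 0.0595
gripper_force: 0.0
```

Request:
carry_out:
  deltas: "0 0 0 0; 0 0 0 0; 0 0 0 0; 0 0 0 0"
  gripper: -1

```text
time: 30.52
position: [0.5161, -0.1271, 0.259]
tcp_rot: [[-0.993, -0.118, 0.0], [-0.118, 0.993, 0.0], [-0.0, 0.0, -1.0]]
ft_force: [-1.0, -0.3, -0.5]
grip_width: 0.0853
gripper_force: 0.0
```

Request:
carry_out:
  deltas: "0 0 -0.05 0; 0 0 -0.15 0; 0 0 -0.27 0; 0 0 -0.4 0; 0 0 -0.52 0; 0 0 -0.6 0; 0 0 -0.65 0; 0 0 -0.65 0; 0 0 -0.65 0; 0 0 -0.65 0"

```text
time: 31.78
position: [0.5158, -0.127, 0.4202]
tcp_rot: [[-0.993, -0.118, -0.002], [-0.118, 0.993, 0.001], [0.002, 0.001, -1.0]]
ft_force: [0.3, 1.2, -0.5]
grip_width: 0.0853
gripper_force: 0.0
```

Run:
```python
from h import *
d=cap('wrist','w10.png');W=world(d);p=W.reshape(-1,3)
def s(x0,x1,y0,y1,z0,z1): return p[(p[:,0]>x0)&(p[:,0]<x1)&(p[:,1]>y0)&(p[:,1]<y1)&(p[:,2]>z0)&(p[:,2]<z1)]
q=s(.42,.61,-.2,-.05,.105,.14); print('disc tops',len(q),q.mean(0),q.min(0),q.max(0))
d=cap('side','s2.png'); to(.516,-.127,.42)
a=d['image'][90:330,220:460]; b=dict(np.load('/tmp/wrist.npz'))['image']
cv2.imwrite('pics/fin.png',cv2.cvtColor(np.hstack([cv2.resize(a,(400,400)),cv2.resize(b[:,120:520],(400,400))]),cv2.COLOR_RGB2BGR))
```

```text
disc tops 1027 [ 0.51458954 -0.12822993  0.11702937] [ 0.47328656 -0.15600333  0.10506007] [ 0.56260592 -0.09985242  0.12456634]
t 31.88 pos [ 0.5159 -0.127   0.4205] yaw 6.8 F [-0.3  0.2  0.2] w 0.0854 gf 0.0 -> [-0.0005  0.0001  0.0021] 0
```

View pics/fin.png

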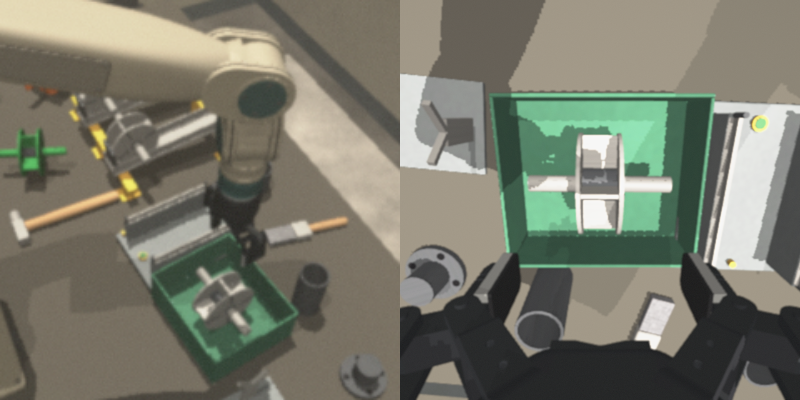

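The wheel stands free in the middle of the tub (right panel, 600,183), disc tops at 124 mm. wheel_p has rolled to the stop, and the gripper is clear. Handing in.

```bash
python3 -c "
from h import *
print(ctrl.close_job())"
```

```text
the job is handed in; nothing more can be done
None
```

The near-lane front wheel swung back to its heavy side on the knife edges, so I put it in the scrap tub, where it stands free, and handed the job in after about 32 s of robot time; I have not seen the verdict.

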